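Turn the sample jar's label to the scanner and scan it

ROBOT

A 7-joint arm with a two-finger parallel gripper is mounted at the origin on a cart in front of the work surface, level with it; the furniture and walls round the work are solid. World frame = base frame: x ahead of the robot, y to its left, z up, the work surface at z = 0. Lengths are in mm, angles in rad, forces in N, time in s.
With the tool pointing down it reaches from about 400 to 875 mm from the base axis. Payload 4.4 kg.
Tool frame: the origin (TCP) lies at the very end of the fingers, on their centre line; the grasp point (between the pads) lies 19 mm behind it; y points along the fingers, x is the direction in which the jaws open and shut, and the axes are right-handed (so a half turn about y gives the same grasp; the last joint's range is limited). The gripper opens to 85 mm and grips with 20 to 120 N. Pads are 22 mm wide; open, the fingers measure 114 mm over their backs; the gripper's body (76 mm by 85 mm) begins 54 mm behind the grasp point. The pads swing forward as they close: fully open they stand 13 mm farther back than shut.
Start: joints at [1.231, 0.628, 0.038, 1.517, -0.027, 0.996, -0.02], TCP at [175.782, -625.794, 231.313] pointing down, gripper open.
Joint ranges: [-3.06, 3.06], [-0.37, 2.12], [-1.25, 1.32], [0.18, 2.47], [-1.1, 4.24], [0.23, 1.98], [-2.94, 2.94]. Speed limits (rad/s): [2.57, 2.57, 3.14, 3.14, 3.14, 3.14, 3.14].

INTERFACE

Orientations are given as [roll, pitch, yaw] about the fixed x, y, z axes, in that order (R = Rz(yaw) Ry(pitch) Rx(roll)).
In Python, from cell import readout, eyes, finish_job gives the robot as it stands. The module is installed in compiled form; this text tells all that it offers.
- The arm moves only by the tool apply_moves, never from a script. Its argument "commands" is a list that holds one entry, the list of rows, each a list of 6 numbers: the shift along the tool's x, y, z in units of 0.04 m (1.0 is 0.04 m), then the turn, a rotation vector about the tool's x, y, z in units of 5 degrees (1.0 is 5 degrees). A call has 1 to 8 rows; each row shifts and turns the pose as measured when the row begins, along the tool's axes as they then stand; what a row does not reach is not made up. A row lasts 1/12 s, in which the tool goes at most 41.7 mm and 7.16 degrees, less where a joint would pass 70% of its speed; a pose out of reach is approached as far as the arm can. A call with a number of a shift or a turn outside -1 to 1 is refused whole. A call with a gripper value outside its range is refused whole. "claw" is the finger opening in mm, from 0 to 85.4, set as the call begins (left out, the last holds). The fingers move at their own pace and stop on an object; the grip force is fixed at half the most. Time passes only in rows, so rows that do not move let the fingers close. It gives the time, the measured TCP pose, the force and the opening at its end, in the units of the state.
- readout.read_state(): the state, without advancing time (a new reading comes with each control period).
- eyes.get_image(name): name is "scene" or "top"; returns a dict with "image" (400x640x3 uint8, red, green, blue), "mtx" (3x3 intrinsics, pixels), "rvec" (rotation vector, rad) and "tvec" (3), from world to camera coordinates, as OpenCV has them. Camera axes: x right, y down, z forward; pixel columns grow to the right and rows downward; lengths in mm; the calibration is good to about 2 mm. A picture is of the moment at which its call begins. There is no depth.
- finish_job(): hands the job in, once; it reports no verdict.
The state is a dict: "clock": time; "qpos": joint angles; "qd": joint speeds; "tau": joint torques, N m; "eef_pos": TCP position; "tool_rot": TCP orientation; "force": force on the tool from outside, world axes, zero at the start; "torque": the same for the moment, N m; "width": finger opening in mm.
Only numpy, scipy, OpenCV 4.12 (cv2) and the standard library are available. Lean on these libraries where they do the work, as an engineer would, in place of code of your own. Each camera call takes 0.05 s, during which the arm holds its last target. There are 200 camera calls.

TASK

The sample jar is clamped in the scanner's turntable: turn it until the middle of its barcode label squarely faces the scanner's window and let go, then press the scanner's button all the way down and let it come up again, with the label still facing the window. The turntable has hidden end stops and may refuse the shorter way round, in which case feel for that and go the other way. Leave the other things on the table where they are.

Things in the scene. Friction and masses are not known exactly. Their poses are not given: they have to be found in the camera images.
- turntable: turning chuck: steel disc 74 mm across with 3 low jaws (to 57 mm over the table, within 35 mm of the axis) on a fixed round foot 100 mm across. Origin on the vertical turning axis, 34 mm over the table; z up, x to the middle of the label. Friction 0.08 N m. Hidden end stops allow 6.44 rad in all: if one way is blocked (the jar ceases to follow the fingers), the other is free
- jar_lid (a point): centre of the top of the sample jar clamped upright in the chuck (it cannot be lifted out), 109 mm over the table, on the turning axis; x as the turntable's. The jar is round, 50 mm across, 65 mm tall (44 to 109 mm over the table), clear with a straight flat black lid, 14 mm high; grasp it round lid and upper body, about 90 mm over the table, from above
- label (a point): middle of the white paper barcode label on the jar's side, 25.5 mm from the turning axis, 71 mm over the table; x, y, z as the turntable's (x points outward from the label). The label is 43 mm wide round the jar, 36 mm tall. A white seal strip 11 mm wide runs from its middle up and over the lid's edge to the lid's centre: seen from above it points the way the label faces
- scanner: label scanner, a grey block 64 mm deep (x) by 100 mm wide (y) by 86 mm high (a black lip stands 11 mm out over the window), fixed to the table. Origin at the centre of its underside; its -x axis points from its window face towards the turntable, whose turning axis stands 132 mm from the origin along -x.
- scan_window (a point): centre of the scanner's dark window, 35 mm along -x of the scanner's origin, 71 mm above the table, 97 mm from the turning axis; axes as the scanner's (x points into the scanner, away from the jar). The label squarely faces it when the turntable's x axis points the same way as this x axis.
- scan_button (a joint): travel of the white round push button (30 mm across) in the middle of the scanner's top: 0 up, 0.006 m fully down; a spring of about 4 N returns it.
- scan_button_top (a point): centre of the button's top face, 6 mm along +x of the scanner's middle, about 0.1 m above the table; press straight down.
- spare_jar: bystander: another jar of the same make without label, loose, 50 mm across, 65 mm tall, origin under its middle. Not the one to turn.
- brown_bottle: bystander: brown bottle with white cap, loose, 52 mm across, 109 mm tall, origin under its middle.
- small_flask: bystander: clear glass flask with a narrow neck, loose, 68 mm across, 141 mm tall, origin under its middle.

How it is judged:
By the outcome, as a careful person would: the job done as asked, in the order asked, and still so for the second after the job is handed in, with the robot touching nothing.
It also fails if it takes over 72 s, if anything falls off the work surface, if the arm or the gripper's body presses on something with over 40 N, if the wrist force passes 120 N, or if a joint passes its speed limit or range.

## Working session

There is one attempt and no reset: what is moved stays moved. The work goes in short steps, Python scripts to look and compute and a tool call to move; the robot and the scene stay as the last step left them, time stands still between calls to the robot, and variables do not carry over. Pictures are saved under pics/ and viewed, about 8 in all and at most 12, crops included, and the job is handed in when it is done.

Besides the shell and the picture viewer there is one more tool, called after ">>>" by a JSON object that holds its "fn" and its "kwargs". apply_moves: Moves the arm, as the interface text tells. Shifts and turns lie within -1 to 1; 1 stands for 0.04 m of shift or 5 degrees of turn. Its arguments: {"type":"object","properties":{"commands":{"type":"array"},"claw":{"type":"number"}},"required":["commands"]}

```bash
mkdir -p pics; cat > h.py <<'E'
import numpy as np, cv2
from cell import readout, eyes, finish_job
def snap(n,save=None):
    d=eyes.get_image(n)
    if save: cv2.imwrite('pics/'+save,d['image'][:,:,::-1])
    return d
def ray(d,u,v,z):
    R,_=cv2.Rodrigues(np.array(d['rvec'],float)); t=np.array(d['tvec'],float).ravel()
    p=cv2.undistortPoints(np.array([[[u,v]]],float),np.array(d['mtx'],float),None).ravel()
    w=R.T@np.array([p[0],p[1],1]); c=-R.T@t
    return c+w*(z-c[2])/w[2]
def proj(d,P):
    return cv2.projectPoints(np.array(P,float).reshape(-1,1,3),np.array(d['rvec'],float),np.array(d['tvec'],float),np.array(d['mtx'],float),None)[0].reshape(-1,2)
E
python3 - <<'E'
from h import *
for n in('scene','top'):
    d=snap(n,n+'0.png'); R,_=cv2.Rodrigues(np.array(d['rvec'],float)); print(n,-R.T@np.array(d['tvec']).ravel())
print(readout.read_state())
E
```

```text
scene [108.73623782 661.09351914 638.7840065 ]
top [ 293.08234965  136.2476383  1164.45215731]
{'clock': 0.1, 'qpos': array([ 1.23120372,  0.62926141,  0.03844015,  1.51826007, -0.02697003,
        0.9962951 , -0.02001278]), 'qd': array([ 0.00024743, -0.00147837, -0.00188054, -0.00414831,  0.00070424,
       -0.00124717, -0.00088567]), 'tau': array([ 3.40519007e-03, -5.64529288e+01,  1.23033609e+00, -1.93971509e+01,
        1.11893431e-02,  5.36635023e-03,  7.79648303e-06]), 'eef_pos': array([ 175.62374138, -625.24806548,  230.47846179]), 'tool_rot': array([-1.57083619,  0.0017056 , -1.29699632]), 'force': array([-0.51371887,  0.31958687, -0.17012932]), 'torque': array([ 0.01030132, -0.05952851,  0.00253343]), 'width': 85.3955403047041}
```

View pics/top0.png

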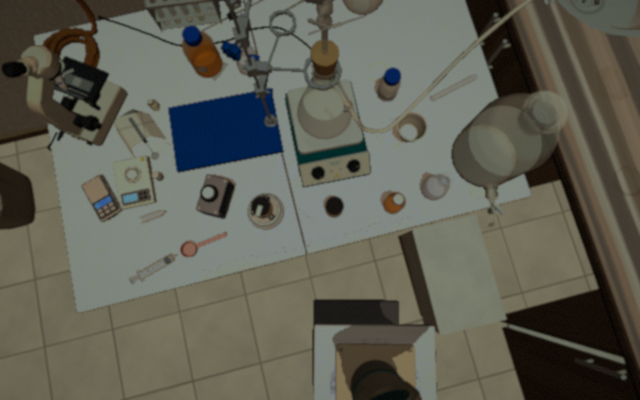

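View pics/scene0.png

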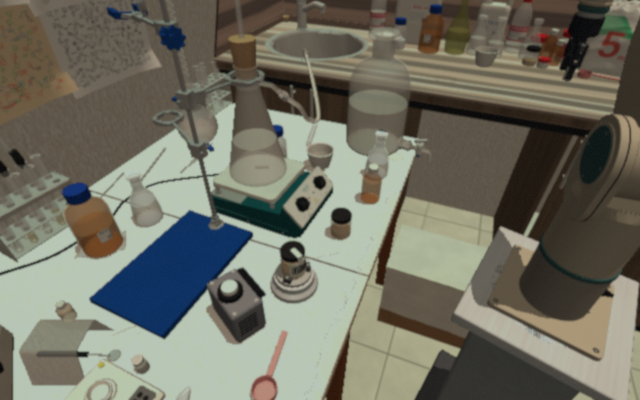

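The top view shows the turntable with the jar at about (265,208), the scanner at (215,195) with its white button at (208,192), and the spare jar at (333,205). In the scene view the jar is at (292,258) and the scanner at (236,300). Next I'll enlarge this area in both views.

```bash
python3 - <<'E'
from h import *
a=cv2.imread('pics/top0.png')[160:240,180:300]; b=cv2.imread('pics/scene0.png')[230:350,195:335]
a=cv2.resize(a,(780,520),interpolation=cv2.INTER_CUBIC)
b=cv2.resize(b,(700,600),interpolation=cv2.INTER_CUBIC)
cv2.imwrite('pics/a.png',a);cv2.imwrite('pics/b.png',b)
d=snap('top')
for u,v,z in((265,208,0),(265,208,109),(208,192,100),(333,205,65),(393,202,109),(435,185,70),(375,380,0)): print(u,v,ray(d,u,v,z).round())
E
```

```text
265 208 [458. 300.   0.]
265 208 [443. 285. 109.]
208 192 [484. 432. 100.]
333 205 [459. 114.  65.]
393 202 [462. -36. 109.]
435 185 [ 514. -153.   70.]
375 380 [12. -0.  0.]
```

View pics/a.png

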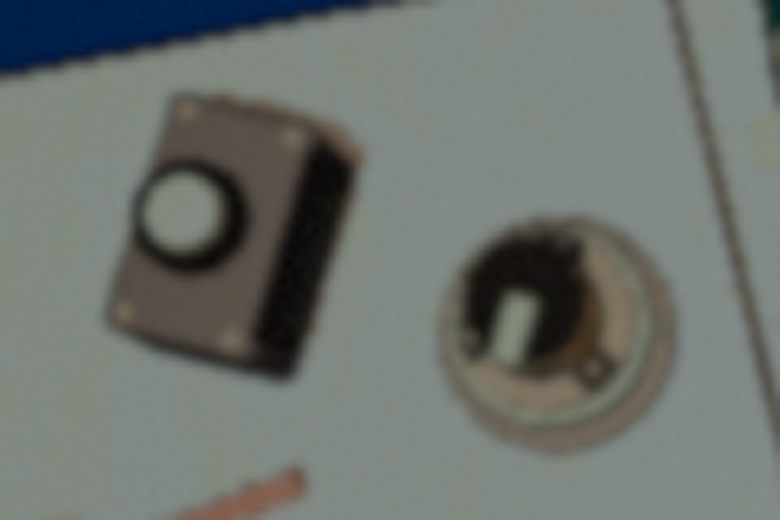

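View pics/b.png

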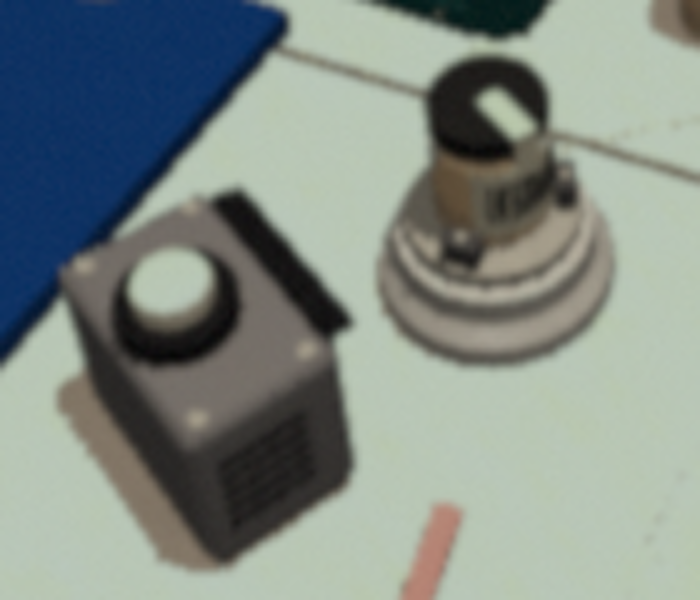

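```bash
cat > m.py <<'E'
from h import *
from scipy.optimize import least_squares
def P(d,pts,s,o,z): return np.array([ray(d,(u+.5)/s-.5+o[0],(v+.5)/s-.5+o[1],z)[:2] for u,v in pts])
T=snap('top');S=snap('scene')
tp=lambda pts,z:P(T,pts,6.5,(180,160),z).round(1)
sc=lambda pts,z:P(S,pts,5,(195,230),z).round(1)
E
python3 - <<'E'
from m import *
print('lid top',tp([(525,303)],109),'scene',sc([(488,101)],109))
print('strip end top',tp([(513,362)],109),'scene inner/outer',sc([(488,95),(526,133)],109))
print('strip inner top',tp([(524,293)],109))
print('button',tp([(182,211)],100),sc([(172,278)],100))
# screws (top z=86)
print('screws T',tp([(188,112),(291,136),(123,313),(232,338)],86).tolist())
print('screws S',sc([(190,207),(307,349),(85,266),(197,417)],86).tolist())
# foot ellipse centre (z~15)
print('foot',tp([(557,333)],12), sc([(496,270)],20))
E
```

```text
lid top [[447.3 296.5]] scene [[447.4 298.6]]
strip end top [[424.4 300.3]] scene inner/outer [[449.5 296.2]
 [425.  302.6]]
strip inner top [[451.2 297. ]]
button [[483.4 433.2]] [[488.  426.7]]
screws T [[526.0, 437.0], [516.7, 395.5], [444.9, 458.0], [435.5, 414.6]]
screws S [[517.5, 393.5], [436.0, 413.2], [527.7, 436.2], [446.5, 455.9]]
foot [[448.9 297.3]] [[440.  308.5]]
```

>>> {"fn": "apply_moves", "kwargs": {"commands": [[[-1,0,0,0,0,0],[-1,0,0,0,0,0],[-1,0,0,0,0,0],[-1,0,0,0,0,0],[0,0,1,0,-0.95,0],[0,0,1,0,-0.95,0],[0,0,1,0,-0.95,0],[0,0,1,0,-0.95,0]]]}}

```text
clock: 0.92
eef_pos: [267.9, -401.8, 225.3]
tool_rot: [-1.577, 0.01, -0.975]
force: [0.6, -0.6, 0.1]
width: 85.3
```

>>> {"fn": "apply_moves", "kwargs": {"commands": [[[0,-0.1,1,0,-0.95,0],[0,-0.1,1,0,-0.95,0],[0,0,1,0,-0.95,0],[0,0,1,0,-0.95,0],[0,0,1,0,-0.95,0],[0,0,1,0,-0.95,0],[0,0,1,0,-0.95,0],[0,0,1,0,-0.95,0]]]}}

```text
clock: 1.58
eef_pos: [475.8, -148.6, 234.0]
tool_rot: [-1.572, 0.002, -0.281]
force: [1.2, -0.9, -0.5]
width: 85.4
```

>>> {"fn": "apply_moves", "kwargs": {"commands": [[[0,0,1,0,-0.95,0],[0,0,1,0,-0.95,0],[0,0,1,0,-0.95,0],[0,0,1,0,-0.95,0],[0,0,1,0,-0.95,0],[0,0,1,0,-0.95,0],[0,0,1,0,-0.95,0],[0,0,1,0,-0.95,0]]]}}

```text
clock: 2.25
eef_pos: [474.0, 178.7, 234.9]
tool_rot: [-1.572, -0.008, 0.413]
force: [1.4, 0.3, 0.1]
width: 85.2
```

```bash
python3 - <<'E'
from h import *
s=readout.read_state(); print(s['qpos'].round(3),s['eef_pos'],s['tool_rot'],s['clock'])
E
```

```text
[-0.054  0.455 -0.516  1.904  0.296  0.85  -0.31 ] [474.02621998 178.69410035 234.89658562] [-1.57241562 -0.00752874  0.41287253] 2.25
```

>>> {"fn": "apply_moves", "kwargs": {"commands": [[[0.2,0,1,0,0,0],[0.2,0,1,0,0,0],[0.2,0,1,0,0,0],[0,0,0,0,-1,0],[0,0,0,0,-1,0],[0,0,0,0,-1,0],[0,0,0,0,-1,0],[0,0,0,0,-1,0]]]}}

```text
clock: 2.92
eef_pos: [438.1, 317.4, 236.1]
tool_rot: [-1.57, -0.013, 0.894]
force: [-0.8, 0.4, 0.1]
width: 85.3
```

>>> {"fn": "apply_moves", "kwargs": {"commands": [[[0,0,0,0,-1,0],[0,0,0,0,-1,0],[0,0,0,0,-1,0],[0,0,0,0,-1,0],[0,0,0,0,-1,0],[0,0,0,0,-1,0],[0,0,0,0,0,0]]]}}

```text
clock: 3.5
eef_pos: [438.3, 316.7, 235.7]
tool_rot: [-1.577, -0.011, 1.447]
force: [1.0, 0.4, 0.3]
width: 85.7
```

```bash
python3 - <<'E'
from h import *
s=readout.read_state(); print(s['qpos'].round(3),s['eef_pos'],s['tool_rot'],s['clock'])
E
```

```text
[-0.154  0.566 -0.799  1.815  0.488  0.957  0.286] [438.2933794  316.67749086 235.69671647] [-1.57680523 -0.01071893  1.44684074] 3.5
```

>>> {"fn": "apply_moves", "kwargs": {"commands": [[[-0.45,0,-0.3,0,0,0],[0,1,0,0,0,0],[0,1,0,0,0,0],[0,0.3,0,0,0,0],[0,0,0,0,0,0]]]}}

```text
clock: 3.92
eef_pos: [452.7, 298.0, 142.5]
tool_rot: [-1.582, -0.015, 1.43]
force: [-0.5, -0.2, 0.3]
width: 85.3
```

```bash
python3 - <<'E'
from h import *
s=readout.read_state(); print(s['eef_pos'],s['tool_rot'],s['clock'])
a=snap('top')['image'][150:240,200:320]; b=snap('scene')['image'][200:330,220:370]
c=np.hstack([cv2.resize(a,(400,300)),cv2.resize(b,(346,300))])[:,:,::-1]
cv2.imwrite('pics/c.png',c)
E
```

```text
[452.7151327  298.04724664 142.50214866] [-1.58246827 -0.01535283  1.43039779] 3.9167
```

View pics/c.png

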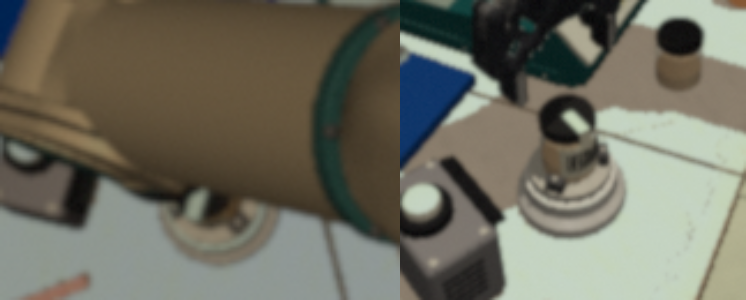

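Above the jar: the fingers straddle it in the scene view, with the lid at (568,115) between and below them. I'll correct the small offset, descend and grip.

>>> {"fn": "apply_moves", "kwargs": {"commands": [[[-0.03,0,0.11,0.13,0,0.17],[0,0.5,0,0,0,0],[0,0.5,0,0,0,0],[0,0.5,0,0,0,0],[0,0.28,0,0,0,0],[0,0,0,0,0,0]]]}}

```text
clock: 4.52
eef_pos: [453.9, 305.3, 80.7]
tool_rot: [-1.584, -0.013, 1.427]
force: [-0.2, 0.6, 0.4]
width: 85.6
```

>>> {"fn": "apply_moves", "kwargs": {"commands": [[[-0.22,0.1,0.13,0.2,0,0.2],[0,0.1,0,0,0,0],[0,0,0,0,0,0]]]}}

```text
clock: 4.77
eef_pos: [448.1, 298.6, 74.9]
tool_rot: [-1.568, 0.004, 1.427]
force: [-0.1, 0.5, -0.2]
width: 85.6
```

```bash
python3 - <<'E'
from h import *
s=readout.read_state(); print(s['eef_pos'],s['tool_rot'],s['qd'].round(3))
E
```

```text
[448.07247764 298.56191354  74.88305189] [-1.56781015  0.00381195  1.42678474] [ 0.015 -0.019 -0.011 -0.003 -0.021  0.036  0.018]
```

>>> {"fn": "apply_moves", "kwargs": {"commands": [[[0,0.1,0,0,0,0],[0,0,0,0,0,0],[0,0,0,0,0,0],[0,0,0,0,0,0],[0,0,0,0,0,0],[0,0,0,0,0,0]]], "claw": 40}}

```text
clock: 5.27
eef_pos: [448.8, 297.1, 72.6]
tool_rot: [-1.57, 0.005, 1.425]
force: [-0.3, -0.5, -1.2]
width: 48.0
```

```bash
python3 - <<'E'
from h import *
s=readout.read_state(); print(s['eef_pos'],s['tool_rot'],s['torque'],s['force'])
E
```

```text
[448.80187801 297.14370396  72.56058769] [-1.56978223  0.00530777  1.42464836] [-0.07949168 -0.03777616  0.01258444] [-0.25732228 -0.46958437 -1.22441575]
```

>>> {"fn": "apply_moves", "kwargs": {"commands": [[[0,0,0,0,0.8,0],[0,0,0,0,0.8,0],[0,0,0,0,0.8,0],[0,0,0,0,0.8,0],[0,0,0,0,0,0]]]}}

```text
clock: 5.68
eef_pos: [448.9, 297.4, 72.6]
tool_rot: [-1.571, 0.005, 1.134]
force: [-0.1, -1.0, -1.0]
width: 47.6
```

```bash
python3 - <<'E'
from h import *
s=readout.read_state(); print(s['eef_pos'],s['tool_rot'],s['torque'],s['force'],s['width'])
E
```

```text
[448.85662034 297.37797012  72.55591367] [-1.57104585  0.00505778  1.13425472] [-0.11503539  0.06525712 -0.06025825] [-0.09607173 -0.96125293 -0.96113955] 47.572503052777975
```

>>> {"fn": "apply_moves", "kwargs": {"commands": [[[0,0,0,0,1,0],[0,0,0,0,1,0],[0,0,0,0,1,0],[0,0,0,0,1,0],[0,0,0,0,0,0]]]}}

```text
clock: 6.1
eef_pos: [449.0, 297.6, 72.6]
tool_rot: [-1.573, 0.005, 0.781]
force: [1.4, -0.0, -0.5]
width: 47.6
```

```bash
python3 - <<'E'
from h import *
s=readout.read_state(); print(s['eef_pos'],s['tool_rot'],s['torque'],s['force'],s['width'])
E
```

```text
[448.97693536 297.61922113  72.55052448] [-1.57282393  0.0045885   0.78133403] [-0.15876367  0.11371834 -0.04895401] [ 1.36620201 -0.02042057 -0.50091101] 47.644672336297525
```

Following freely (36.9° so far), so I'll carry on.

>>> {"fn": "apply_moves", "kwargs": {"commands": [[[0,0,0,0,1,0],[0,0,0,0,1,0],[0,0,0,0,1,0],[0,0,0,0,1,0],[0,0,0,0,0,0]]]}}

```text
clock: 6.52
eef_pos: [449.2, 297.8, 72.5]
tool_rot: [-1.574, 0.004, 0.439]
force: [0.9, -0.8, -0.5]
width: 47.8
```

```bash
python3 - <<'E'
from h import *
s=readout.read_state(); print(s['eef_pos'],s['tool_rot'],s['torque'],s['force'],s['width'])
d=snap('scene');cv2.imwrite('pics/d.png',cv2.resize(d['image'][220:320,230:350],(600,500))[:,:,::-1])
E
```

```text
[449.18556088 297.78550527  72.54251516] [-1.5742134   0.00375288  0.43854943] [-0.07707718  0.21159057 -0.07712685] [ 0.88608495 -0.76690394 -0.50207735] 47.79328390397988
```

View pics/d.png

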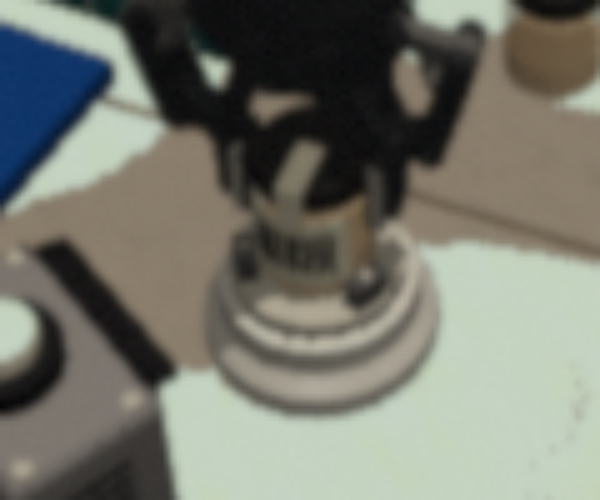

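The jar follows: the strip and label at about (300,200) have turned towards the scanner. About 37° remains.

>>> {"fn": "apply_moves", "kwargs": {"commands": [[[0,0,0,0,1,0],[0,0,0,0,1,0],[0,0,0,0,1,0],[0,0,0,0,1,0],[0,0,0,0,0,0]]]}}

```text
clock: 6.98
eef_pos: [449.4, 297.9, 72.5]
tool_rot: [-1.575, 0.003, 0.104]
force: [0.6, -1.0, -0.6]
width: 47.6
```

```bash
python3 - <<'E'
from h import *
s=readout.read_state(); print(s['eef_pos'],s['tool_rot'],s['torque'],s['force'],s['width'])
E
```

```text
[449.38642198 297.9399447   72.538198  ] [-1.57452492  0.00295418  0.10405029] [-0.02296812  0.31078281 -0.0105407 ] [ 0.57823509 -0.96519636 -0.61278541] 47.64467173560968
```

>>> {"fn": "apply_moves", "kwargs": {"commands": [[[0,0,0,0,1,0],[0,0,0,0,1,0],[0,0,0,0,1,0],[0,0,0,0,0.7,0],[0,0,0,0,0,0]]]}}

```text
clock: 7.4
eef_pos: [449.7, 298.0, 72.6]
tool_rot: [-1.575, 0.002, -0.202]
force: [-0.8, -0.8, 1.5]
width: 47.7
```

```bash
python3 - <<'E'
from h import *
s=readout.read_state(); print(s['eef_pos'],s['tool_rot'],s['torque'],s['force'],s['width'])
E
```

```text
[449.66770103 297.952417    72.550854  ] [-1.5748865   0.00233373 -0.20160498] [ 0.09177678  0.30674236 -0.02089894] [-0.79587639 -0.80219799  1.52410863] 47.664271768896825
```

>>> {"fn": "apply_moves", "kwargs": {"commands": [[[0,0,0,0,0,0],[0,0,0,0,0,0],[0,0,0,0,0,0],[0,0,0,0,0,0],[0,0,0,0,0,0]]], "claw": 85}}

```text
clock: 7.82
eef_pos: [449.4, 299.4, 72.6]
tool_rot: [-1.573, 0.003, -0.183]
force: [0.5, -0.5, 0.4]
width: 85.1
```

>>> {"fn": "apply_moves", "kwargs": {"commands": [[[0,-0.5,0,0,0,0],[0,-1,0,0,0,0],[0,-1,0,0,0,0],[0,-1,0,0,0,0],[0,-0.5,-1,0,0,0],[0,0,-1,0,0,0],[0,0,-1,0,0,0],[0,0,-1,0,0,0]]]}}

```text
clock: 8.48
eef_pos: [423.9, 153.0, 238.8]
tool_rot: [-1.564, -0.002, -0.157]
force: [0.8, -1.2, -0.1]
width: 85.1
```

```bash
python3 - <<'E'
from h import *
s=readout.read_state(); print(s['eef_pos'],s['tool_rot'])
d=snap('scene','s1.png'); t=snap('top','t1.png')
a=cv2.resize(t['image'][160:240,180:300],(480,320),interpolation=cv2.INTER_CUBIC)
b=cv2.resize(d['image'][240:300,255:325],(320,274),interpolation=cv2.INTER_CUBIC)
c=np.zeros((600,800,3),np.uint8); c[:320,:480]=a
b=cv2.resize(d['image'][230:290,265:317],(468,540),interpolation=cv2.INTER_CUBIC) # 9x
c=np.zeros((560,800,3),np.uint8); c[:540,:468]=b
a=cv2.resize(t['image'][185:225,235:295],(330,220),interpolation=cv2.INTER_CUBIC) #5.5x
c[:220,470:]=a
cv2.imwrite('pics/e.png',c[:,:,::-1])
E
```

```text
[423.85640605 152.98230896 238.83444249] [-1.56403441 -0.00160641 -0.15709688]
```

View pics/e.png

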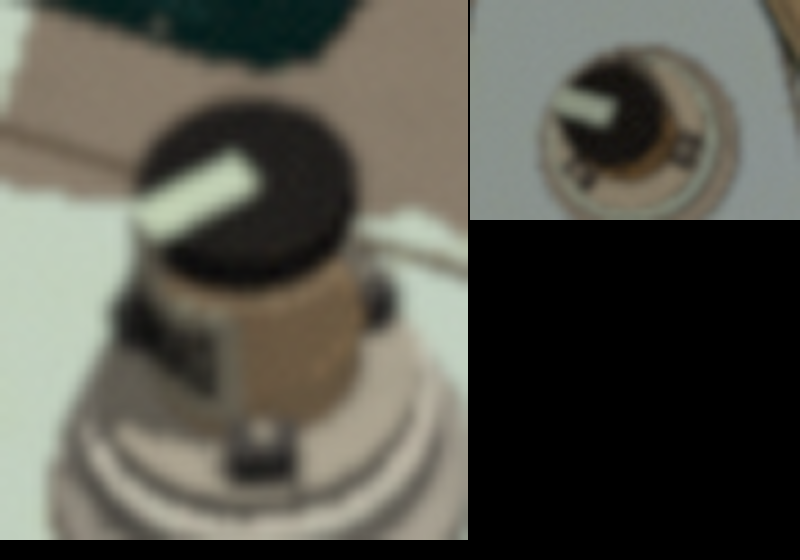

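The strip now points left, towards the scanner: at about (150,227)–(250,169) in the left, scene crop and (550,98)–(612,112) in the top crop. I'll measure its heading by mask.

```bash
python3 - <<'E'
from m import *
for n,d,o,sz,poly in(('scene',S,(265,230),9,[(165,155),(235,130),(285,180),(180,260)]),('top',T,(235,185),5.5,[(100,75),(165,85),(165,135),(95,125)])):
    g=cv2.cvtColor(d['image'],cv2.COLOR_RGB2GRAY)
    poly=np.array(poly)/sz+o
    w,h=400,400; up=10
    x0,y0=poly.min(0);
    ys,xs=np.mgrid[y0:poly[:,1].max():.1,x0:poly[:,0].max():.1].astype(np.float32)
    v=cv2.remap(g,xs,ys,cv2.INTER_CUBIC)
    m=(v>np.percentile(v,5)*.5+np.percentile(v,97)*.5)
    ins=np.array([cv2.pointPolygonTest(poly.astype(np.float32).reshape(-1,1,2),(float(a),float(b)),False)>=0 for a,b in zip(xs.ravel(),ys.ravel())]).reshape(m.shape)
    m&=ins
    pts=np.array([ray(d,float(a),float(b),109)[:2] for a,b in zip(xs[m][::7],ys[m][::7])])
    l=cv2.fitLine(pts.astype(np.float32),cv2.DIST_L2,0,.01,.01).ravel()
    print(n,len(pts),'line',l.round(3),'deg',np.degrees(np.arctan2(l[1],l[0]))%180,'extent',np.ptp((pts-l[2:])@l[:2]),np.ptp((pts-l[2:])@[-l[1],l[0]]))
    print('dist of axis (449,297.5) off line',np.cross(l[:2],np.array([449,297.5])-l[2:]))
print('scene corners',P(S,[(250,169),(150,227)],9,(265,230),109))
print('top',P(T,[(144,110),(85,97)],5.5,(235,185),109))
print('lid c',P(S,[(247,185)],9,(265,230),109))
# button: bright blob
for n,d,c in(('top',T,(208,192)),('scene',S,(229,287))):
    g=cv2.cvtColor(d['image'],cv2.COLOR_RGB2GRAY)
    m=(g>130).astype(np.uint8); k,lab,st,ce=cv2.connectedComponentsWithStats(m)
    i=lab[c[1],c[0]]; print(n,i,st[i],ce[i],ray(d,*ce[i],100)[:2])
E
```

```text
scene 677 line [4.20000e-02 9.99000e-01 4.52400e+02 3.04989e+02] deg 87.58463 extent 23.334114871428284 15.019528858576976
dist of axis (449,297.5) off line 3.081130662821579
top 569 line [3.62000e-01 9.32000e-01 4.52450e+02 3.06618e+02] deg 68.74946 extent 23.45652865148569 17.20268712546629
dist of axis (449,297.5) off line -0.08960766204927495
scene corners [[449.73638199 295.5023377 ]
 [455.85563765 321.22423943]]
top [[451.36774691 295.59598275]
 [457.05946396 322.71884516]]
lid c [[447.20216621 299.49560347]]
top 41 [203 188  10   9  66] [207.40909091 192.10606061] [483.24618446 433.60657255]
scene 58 [221 279  16  15 185] [228.56756757 285.80540541] [487.56405582 428.10432059]<stdin>:15: DeprecationWarning: Arrays of 2-dimensional vectors are deprecated. Use arrays of 3-dimensional vectors instead. (deprecated in NumPy 2.0)
```

>>> {"fn": "apply_moves", "kwargs": {"commands": [[[0.05,0,1,0,0,0],[0.05,0,1,0,0,0],[0.05,0,1,0,0,0],[0.05,0,1,0,0,0],[0.05,0,1,0,0,0],[0.05,0,1,0,0,0],[0.05,0,0.9,0,0,0],[0,0,0,0,0,0]]], "claw": 0}}

```text
clock: 9.35
eef_pos: [479.5, 441.9, 236.9]
tool_rot: [-1.559, 0.004, -0.153]
force: [-0.5, 0.4, 0.3]
width: 0.2
```

```bash
python3 - <<'E'
from h import *
s=readout.read_state(); print(s['eef_pos'],s['tool_rot'],s['width'],s['force'],s['qpos'].round(2))
E
```

```text
[479.46604953 441.86932672 236.90367187] [-1.55898542  0.00358095 -0.1532738 ] 0.15100875202403904 [-0.45642545  0.42275213  0.25993819] [-0.63  0.63 -0.27  1.51  0.17  1.02 -1.09]
```

>>> {"fn": "apply_moves", "kwargs": {"commands": [[[0.12,0,-0.24,-0.13,0,0],[0,0.8,0,0,0,0],[0,0.8,0,0,0,0],[0,0.7,0,0,0,0],[0,0.5,0,0,0,0],[0,0,0,0,0,0]]]}}

```text
clock: 9.85
eef_pos: [479.4, 437.8, 120.4]
tool_rot: [-1.569, 0.003, -0.139]
force: [-1.3, -0.0, -0.6]
width: -0.2
```

>>> {"fn": "apply_moves", "kwargs": {"commands": [[[0.12,0,-0.15,0,0,0],[0,0.3,0,0,0,0],[0,0,0,0,0,0]]]}}

```text
clock: 10.1
eef_pos: [484.0, 429.8, 109.0]
tool_rot: [-1.569, 0.003, -0.138]
force: [-0.6, 0.8, -0.1]
width: 0.2
```

```bash
python3 - <<'E'
from h import *
s=readout.read_state(); print(s['eef_pos'],s['tool_rot'],s['force'])
d=snap('scene');cv2.imwrite('pics/f.png',cv2.resize(d['image'][220:350,190:340],(600,520),interpolation=cv2.INTER_CUBIC)[:,:,::-1])
E
```

```text
[484.03769439 429.77910303 108.96094985] [-1.56911052  0.00278841 -0.13823947] [-0.61773967  0.75022919 -0.1247392 ]
```

View pics/f.png

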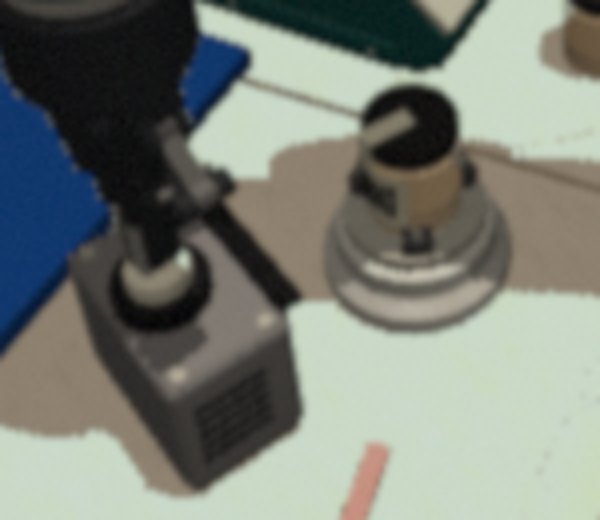

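The closed fingertips are at (145,260), over the button at (160,275). The jar's strip at (390,127) still points at the scanner. I'll press down in small steps.

>>> {"fn": "apply_moves", "kwargs": {"commands": [[[0,0.15,0,0,0,0],[0,0.1,0,0,0,0]]]}}

```text
clock: 10.32
eef_pos: [486.7, 431.0, 103.0]
tool_rot: [-1.564, -0.002, -0.14]
force: [-1.6, -1.5, 4.0]
width: 0.0
```

>>> {"fn": "apply_moves", "kwargs": {"commands": [[[0,0.08,0,0,0,0]]]}}

```text
clock: 10.4
eef_pos: [486.8, 431.2, 101.6]
tool_rot: [-1.564, -0.003, -0.14]
force: [-6.4, -6.8, 30.0]
width: -0.4
```

>>> {"fn": "apply_moves", "kwargs": {"commands": [[[0,0.08,0,0,0,0]]]}}

```text
clock: 10.48
eef_pos: [486.8, 431.2, 101.6]
tool_rot: [-1.564, -0.004, -0.14]
force: [-6.4, -7.7, 29.4]
width: -0.0
```

```bash
python3 - <<'E'
from h import *
d=snap('scene');cv2.imwrite('pics/g.png',cv2.resize(d['image'][260:330,200:284],(720,600),interpolation=cv2.INTER_CUBIC)[:,:,::-1])
E
```

```text
(no output)
```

View pics/g.png

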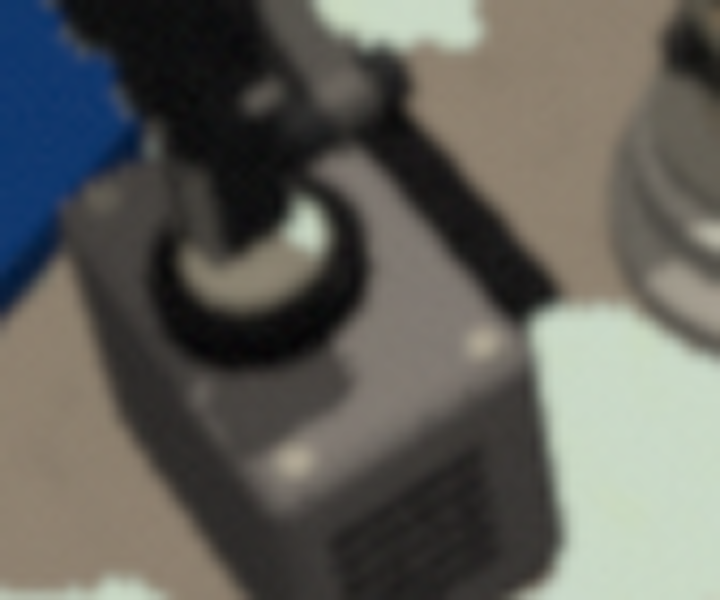

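>>> {"fn": "apply_moves", "kwargs": {"commands": [[[0,-0.06,0,0,0,0]]]}}

```text
clock: 10.62
eef_pos: [486.7, 431.1, 105.6]
tool_rot: [-1.564, -0.004, -0.14]
force: [-1.0, -1.5, 2.1]
width: -0.2
```

>>> {"fn": "apply_moves", "kwargs": {"commands": [[[0,-0.06,0,0,0,0]]]}}

```text
clock: 10.7
eef_pos: [486.9, 431.4, 109.2]
tool_rot: [-1.563, -0.005, -0.139]
force: [0.4, 0.5, -0.7]
width: -0.0
```

>>> {"fn": "apply_moves", "kwargs": {"commands": [[[0,-0.06,0,0,0,0]]]}}

```text
clock: 10.78
eef_pos: [487.1, 431.7, 112.2]
tool_rot: [-1.562, -0.006, -0.139]
force: [-0.0, 0.5, 0.2]
width: -0.2
```

>>> {"fn": "apply_moves", "kwargs": {"commands": [[[0,-0.06,0,0,0,0]]]}}

```text
clock: 10.87
eef_pos: [487.3, 431.9, 114.8]
tool_rot: [-1.562, -0.007, -0.139]
force: [0.2, -0.8, -0.3]
width: -0.1
```

>>> {"fn": "apply_moves", "kwargs": {"commands": [[[0,-0.06,0,0,0,0]]]}}

```text
clock: 10.95
eef_pos: [487.4, 432.0, 117.2]
tool_rot: [-1.561, -0.007, -0.139]
force: [0.0, -0.4, 0.7]
width: 0.6
```

The pressed button in the picture at (250,265) sits almost flush with its collar. It stopped hard at z 101.6, and two-view triangulation puts its rest height near 108, so that was full travel. The fingertips were about 5 mm off centre though, so I'll repeat the press centred to be sure it wasn't the collar that stopped them.

>>> {"fn": "apply_moves", "kwargs": {"commands": [[[-0.15,0,0,-0.1,0,0.1],[0,0.12,0,0,0,0],[0,0,0,0,0,0]]]}}

```text
clock: 11.2
eef_pos: [481.1, 433.1, 112.0]
tool_rot: [-1.57, 0.003, -0.139]
force: [-0.2, -1.3, 0.1]
width: -0.3
```

>>> {"fn": "apply_moves", "kwargs": {"commands": [[[-0.03,0.12,0,0,0,0],[0,0.08,0,0,0,0],[0,0,0,0,0,0]]]}}

```text
clock: 11.45
eef_pos: [480.0, 433.8, 102.8]
tool_rot: [-1.57, 0.002, -0.139]
force: [-0.3, -0.2, 4.1]
width: 0.1
```

>>> {"fn": "apply_moves", "kwargs": {"commands": [[[0,0.08,0,0,0,0]]]}}

```text
clock: 11.53
eef_pos: [480.1, 434.0, 101.3]
tool_rot: [-1.57, 0.002, -0.139]
force: [-7.4, -7.6, 42.6]
width: 0.2
```

Same hard stop at 101.3, with the 4 N spring before it, so the button is bottomed. Now I'll retract.

>>> {"fn": "apply_moves", "kwargs": {"commands": [[[0,-0.15,0,0,0,0],[0,-0.5,0,0,0,0],[0,-1,0,0,0,0],[0,-1,0,0,0,0],[0,-1,0,0,0,0],[0,0,-1,0,0,0],[0,0,-1,0,0,0],[0,0,-1,0,0,0]]]}}

```text
clock: 12.2
eef_pos: [462.5, 323.5, 252.9]
tool_rot: [-1.561, 0.002, -0.126]
force: [0.8, -0.6, 0.3]
width: -0.0
```

>>> {"fn": "apply_moves", "kwargs": {"commands": [[[0,0,-1,0,0,0],[0,0,-1,0,0,0],[0,0,-1,0,0,0],[0,0,-1,0,0,0],[0,0,0,0,0,0],[0,0,0,0,0,0]]]}}

```text
clock: 12.7
eef_pos: [438.0, 147.2, 250.6]
tool_rot: [-1.568, 0.004, -0.138]
force: [1.0, 0.7, -0.1]
width: 0.0
```

```bash
python3 - <<'E'
from h import *
s=readout.read_state(); print(s['eef_pos'],s['force'])
d=snap('scene','s2.png'); t=snap('top','t2.png')
c=np.zeros((600,800,3),np.uint8)
c[:400]=cv2.resize(t['image'][175:230,190:300],(800,400),interpolation=cv2.INTER_CUBIC)
c[400:,:300]=cv2.resize(d['image'][230:330,200:350],(300,200))
cv2.imwrite('pics/h.png',c[:,:,::-1])
E
```

```text
[438.01383177 147.22276774 250.57390572] [ 0.96093502  0.68798057 -0.06636523]
```

View pics/h.png

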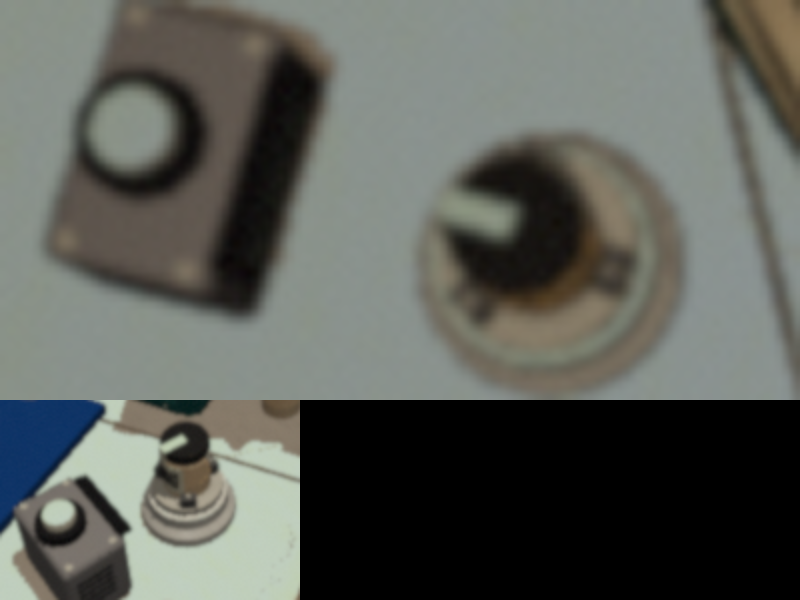

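Final view: in the top crop the strip runs from (437,202) to (520,222), a slope of about 14°. The scanner's screw rows slope about 15° and the button-to-lid line about 14°. They agree within about 2°, the button is up, and the arm is clear.

```bash
python3 -c "
from h import *
print(finish_job())"
```

```text
the job is handed in; nothing more can be done
None
```

The jar's label now faces the scanner window, and the button was pressed fully down and let up. I handed the job in at about 13 s on the robot's clock.

- **Turning:** I gripped the jar and turned it about 93° clockwise seen from above. That was the shorter way round and it was not blocked. Then I let go.
- **Facing check:** After the press, the strip in the top view lay within about 2° of the scanner's axis. Earlier readings scattered more. Rays from hand-read points put the strip at 72–78° against a target of 76°. An automatic mask fit gave 88° and 69°. I discarded it because the region I chose cut the strip badly.
- **Button:** I pressed it twice, because on the first press the fingertips were about 5 mm off centre and I wanted to rule out hitting the collar. Both presses met the 4 N spring and then a hard stop at 101–102 mm, about 6 mm below the button's measured rest height of roughly 108 mm. It is up again in the last picture.
- **Force:** The second press peaked at 42.6 N on the closed fingertips. That is well under the 120 N wrist limit, but above the 40 N limit for the arm or gripper body if fingertips count as body.
- **Other things on the table:** I kept the arm clear of the bystanders and felt no stray contacts on the way. I did not measure their positions again at the end.

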